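# Draw paint from the pump bottle

### The arm

A 6-joint arm with a two-finger parallel gripper is mounted at the origin on the work surface. World frame = base frame: x ahead of the robot, y to its left, z up, the work surface at z = 0. Lengths are in m, angles in rad, forces in N, time in s.
With the tool pointing down it reaches from about 0.3 to 0.875 m from the base axis. Payload 6.4 kg.
Tool frame: the origin (TCP) lies midway between the tips of the shut fingers; the grasp point (between the pads) lies 19 mm behind it; z points along the fingers, y is the line along which they close (so a half turn about z gives the same grasp; the last joint's range is limited). The gripper opens to 85 mm and grips with 20 to 120 N. Pads are 22 mm wide; open, the fingers measure 114 mm over their backs; the gripper's body (76 mm by 85 mm) begins 54 mm behind the grasp point. The pads swing forward as they close: fully open they stand 13 mm farther back than shut.
Start: joints at [0.956, 0.181, 1.607, -0, 1.354, -0.206], TCP at [0.229, 0.528, 0.231] pointing down, gripper open.
Joint ranges: [-2.99, 2.99], [-0.89, 2.07], [0.3, 2.58], [-1.14, 4.28], [0, 2.63], [-3.12, 3.12]. Speed limits (rad/s): [2.57, 2.57, 3.01, 3.14, 3.14, 3.14].

### API

Orientations are given as a unit quaternion [w, x, y, z].
In Python, from bench import ctrl gives the robot as it stands. The module is installed in compiled form; this text tells all that it offers.
- The arm moves only by the tool move_arm, never from a script. Its argument "plan" is one flat list of numbers, 6 for each row, row after row: the shift along the world's x, y, z in units of 50 mm (1.0 is 50 mm), then the turn, a rotation vector about the world's x, y, z in rad. A call has 1 to 10 rows; each row is the pose to reach, as a shift and turn from the pose commanded when the call began; what a row does not reach only later rows make up. A row lasts 1/8 s, in which the tool goes at most 62.5 mm and 10.7 degrees, less where a joint would pass 70% of its speed; a pose out of reach is approached as far as the arm can. A call with a gripper value outside its range is refused whole. "grip" is the finger opening in mm, from 0 to 85.4, set as the call begins (left out, the last holds). The fingers move at their own pace and stop on an object; the grip force is fixed at half the most. Time passes only in rows, so rows that repeat a pose let the fingers close. It gives the time, the measured TCP pose, the force, the opening and the grip force at its end, in the units of the state.
- ctrl.get_obs(): the state, without advancing time (a new reading comes with each control period).
- ctrl.camera(name): name is "scene" or "top"; returns a dict with "pixels" (400x640x3 uint8, red, green, blue), "fx", "fy", "cx", "cy" (pixels), "dist_coeffs" ([k1, k2, p1, p2, k3] as OpenCV has them; the pictures are not rectified), "origin" and "attitude" of the camera in the world. Camera axes: x right, y down, z forward; pixel columns grow to the right and rows downward; lengths in m; the calibration is good to about 2 mm. A picture is of the moment at which its call begins. There is no depth.
- ctrl.hand_in(): hands the job in; it is judged then, once.
The state is a dict: "time_s": time; "q": joint angles; "dq": joint speeds; "joint_efforts": joint torques, N m; "eef_pos": TCP position; "eef_rot": TCP orientation; "wrist_force": force on the tool from outside, world axes, zero at the start; "torque": the same for the moment, N m; "opening": opening from 0.0 (shut) to 1.0 (fully open); "grasp_force": force on a finger pad.
Only numpy, scipy, OpenCV 4.12 (cv2) and the standard library are available. Lean on these libraries where they do the work, as an engineer would, in place of code of your own. Each camera call takes 0.05 s, during which the arm holds its last target. There are 200 camera calls.

### The job

First slide the white saucer across the table until it rests against both arms of the wooden V-shaped stop in front of the pump bottle, then swing the bottle's spout round until its tip is over the middle of the saucer, and then press the pump head all the way down and let it spring fully back up. The saucer stays upright on the table the whole time, and the pump must not be pressed while the spout is not over the saucer. Leave everything else where it is.

Things in the scene. Friction and masses are not known exactly. Their poses are not given: they have to be found in the camera images.
- saucer: White ceramic saucer, loose, about 0.1 to 0.2 kg: open round dish, 84 mm across at the rim, 70 mm at the foot, 18 mm high, wall 4 mm. Origin: centre of its underside; its yaw means nothing.
- station: White plastic pump bottle fixed to the table, 72 mm across, neck above 146 mm, collar 36 mm across up to 175 mm, on an 85 mm square plywood foot 12 mm high. Origin: on the bottle's axis at table height; z up; its -x axis points to the front, towards the open side of the V stop, which is part of it. Place and yaw vary.
- saucer_spot (a point): Point on the table 96 mm from the bottle's axis along station -x: where the saucer's centre is when it touches both arms of the V stop. The fixed stop: two plywood battens 54 mm long, 12 mm thick, 14 mm high, each 60 degrees off the -x axis; their inner faces, prolonged, meet 47.5 mm in front of the bottle's axis.
- spout_tip (a point): Centre of the spout's downward opening, 96 mm from the bottle's axis, 187 mm above the table with the pump up. The spout is a level round bar 12 mm thick, its centre line 209 mm above the table (pump up), running radially from the pump head; at its end it bends down over the last 22 mm.
- head_top (a point): Centre of the flat top of the pump head (a disc 34 mm across, 16 mm thick), on the bottle's axis, 219 mm above the table when up, 201 mm when fully pressed. Press straight down here.
- swivel (a joint): Turn of the pump head with its spout about the bottle's upright axis, rad: 0 = spout points along the station's -x axis, straight over the saucer spot; positive is counter-clockwise seen from above. Range -0.6 to 2.4; it starts swung aside at 1.5 to 2.1 and stays where it is left (friction 0.04 N m). Push the spout sideways to turn it.
- pump (a joint): How far the pump head (with the spout) is pressed down, m: 0 up, 0.018 fully down against a hard stop. The spring takes about 4 N to start and 12 N fully down, and lifts the head again by itself.
- lid_a: Aluminium jar lid lying upside down, open to the top, diameter 66 mm, 12 mm high; bystander that looks like a smaller saucer. Origin: centre of its underside.
- lid_b: A second such jar lid, 66 mm across, 12 mm high; bystander. Origin: centre of its underside.
- jar_blue: Open blue paint jar, diameter 64 mm, 62 mm high; bystander. Origin: centre of its underside.
- jar_yellow: Closed yellow paint jar with white cap, diameter 64 mm, 57 mm high; bystander. Origin: centre of its underside.
- brush_pot: White ceramic pot full of upright brushes, diameter 82 mm, 110 mm high, brushes up to 265 mm high; bystander. Origin: centre of its underside.
- water_glass: Rinsing glass, diameter 72 mm, 85 mm high; bystander. Origin: centre of its underside.
- ornament: Small plaster boat 70 x 35 x 40 mm; bystander. Origin: centre of its underside.
Not all that is in view belongs to the job. Of the things like the saucer, leave any that is black; of the rest the larger one is meant.

How it is judged:
By the outcome, as a careful person would: the job done as asked, in the order asked, and still so for the second after the job is handed in, with the robot touching nothing.
It also fails if it takes over 64 s, if anything falls off the work surface, if the arm or the gripper's body presses on something with over 40 N, if the wrist force passes 120 N, or if a joint passes its speed limit or range.

## Working session

There is one attempt and no reset: what is moved stays moved. The work goes in short steps, Python scripts to look and compute and a tool call to move; the robot and the scene stay as the last step left them, time stands still between calls to the robot, and variables do not carry over. Pictures are saved under pics/ and viewed, at most 10 in all, crops included, and the job is handed in when it is done.

Besides the shell and the picture viewer there is one more tool, called as name(argument=value, ...) on one line, values as JSON. move_arm: Moves the arm, as the interface text tells. Its arguments: {"type":"object","properties":{"plan":{"type":"array"},"grip":{"type":"number"}},"required":["plan"]}

```bash
mkdir -p pics
cat > h.py <<'E'
import numpy as np, cv2
from bench import ctrl
from scipy.spatial.transform import Rotation as R
def cam(n):
    c=ctrl.camera(n)
    c['K']=np.array([[c['fx'],0,c['cx']],[0,c['fy'],c['cy']],[0,0,1.]]); c['D']=np.array(c['dist_coeffs'],float)
    a=np.array(c['attitude'],float)
    c['R']=a if a.shape==(3,3) else R.from_quat(a[[1,2,3,0]]).as_matrix()
    c['o']=np.array(c['origin']); return c
def rays(c,px):
    u=cv2.undistortPoints(np.array(px,float).reshape(-1,1,2),c['K'],c['D']).reshape(-1,2)
    return np.c_[u,np.ones(len(u))]@c['R'].T
def plane(c,px,z):
    r=rays(c,px); return c['o']+r*((z-c['o'][2])/r[:,2:])
def proj(c,P):
    Rt=c['R'].T; return cv2.projectPoints(np.array(P,float).reshape(-1,1,3),cv2.Rodrigues(Rt)[0],-Rt@c['o'],c['K'],c['D'])[0].reshape(-1,2)
def save(c,f,crop=None,s=1):
    im=c['pixels'][:,:,::-1]
    if crop: x0,y0,x1,y1=crop; im=im[y0:y1,x0:x1]
    cv2.imwrite('pics/'+f,cv2.resize(im,None,fx=s,fy=s,interpolation=cv2.INTER_CUBIC))
E
python3 - <<'E'
from h import *
for n in('top','scene'):
    c=cam(n); save(c,n+'1.png',s=1.25); print(n,c['o'],c['attitude'],c['R'],c['fx'],c['D'])
o=ctrl.get_obs(); print(o['time_s'],o['eef_pos'],o['eef_rot'],o['wrist_force'])
E
```

```text
top [0.33232153 0.02000653 1.40907992] [-0.04979698  0.70524367 -0.70378572  0.06955062] [[-3.03261844e-04 -9.85754024e-01  1.68193081e-01]
 [-9.99607668e-01 -4.41183750e-03 -2.76594579e-02]
 [ 2.80074625e-02 -1.68135481e-01 -9.85365943e-01]] 479.5469062762912 [-0.04106068  0.          0.          0.          0.        ]
scene [1.21207262 0.17018602 0.8675721 ] [-0.227983    0.56916149  0.7300322  -0.30188067] [[-0.2481579   0.69336511 -0.67650757]
 [ 0.96865975  0.16984651 -0.18124694]
 [-0.01076785 -0.70028351 -0.71378362]] 369.05612488372526 [-0.08688873  0.          0.          0.          0.        ]
0.1 [0.22824091 0.52721174 0.2304565 ] [-3.37096010e-04  2.02971674e-01  9.79184267e-01 -7.46197673e-04] [ 0.61972756 -1.25877224 -0.0663608 ]
```

View pics/top1.png

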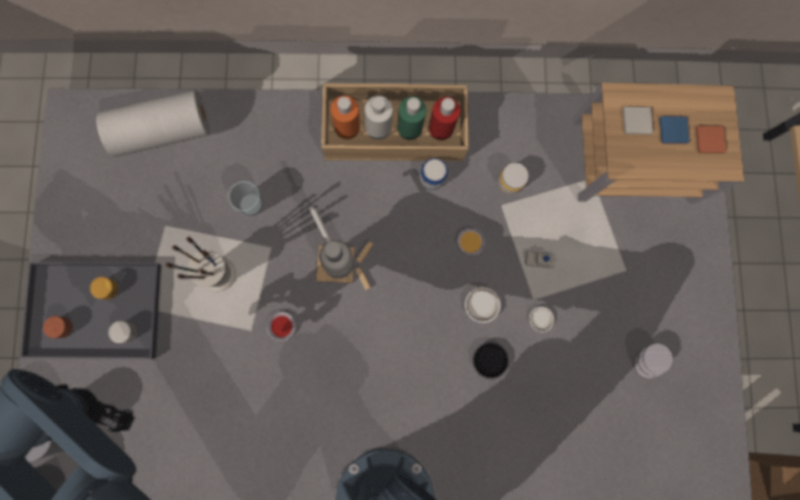

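View pics/scene1.png

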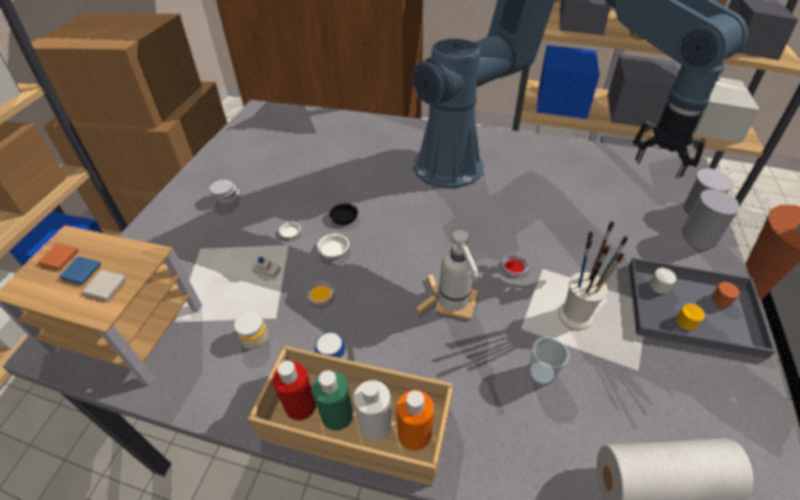

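The candidates, in 800-px top-picture pixels, are: white dish (482,305), smaller white dish (541,318), black dish (490,360), orange (470,241) and red (282,325) paint lids, and a pinkish stack (655,360). The larger white open dish at (482,305) fits best. I'll measure it and check it in a crop.

```bash
cat > m.py <<'E'
from h import *
def saucer(c,guess,z=0.018,rad=30,thr=125):
    hsv=cv2.cvtColor(c['pixels'],cv2.COLOR_RGB2HSV)
    m=((hsv[...,2]>thr)&(hsv[...,1]<70)).astype(np.uint8)
    n,l,s,ce=cv2.connectedComponentsWithStats(m)
    d=np.hypot(*(ce-guess).T); d[s[:,4]<60]=999; i=d.argmin()
    ct=max(cv2.findContours((l==i).astype(np.uint8),0,1)[0],key=len)
    P=plane(c,cv2.convexHull(ct).reshape(-1,2),z)[:,:2].astype(np.float32)
    return cv2.minEnclosingCircle(P),s[i]
E
python3 - <<'E'
from m import *
T=cam('top');S=cam('scene')
for g in((386,244),(433,254)):print('T',saucer(T,g))
for g in((266,196),(232,184)):print('S',saucer(S,g))
# crop montage
a=T['pixels'][150:300,235:455,::-1]; b=S['pixels'][140:260,210:430,::-1]
cv2.imwrite('pics/c1.png',cv2.resize(np.vstack([a,b]),None,fx=2.2,fy=2.2,interpolation=2))
hsv=cv2.cvtColor(T['pixels'],cv2.COLOR_RGB2HSV)
for p in((386,244),(433,254),(386,232),(524,288)):print(p,hsv[p[1],p[0]])
E
```

```text
T (((0.43481823801994324, -0.2252838909626007), 0.04305029287934303), array([372, 231,  29,  28, 611], dtype=int32))
T (((0.40277132391929626, -0.3627132475376129), 0.030768297612667084), array([423, 245,  20,  22, 324], dtype=int32))
S (((-1.6983860731124878, -0.7465991377830505), 2.909358263015747), array([     0,      0,    640,    400, 169241], dtype=int32))
S (((0.5611634254455566, -0.19259700179100037), 0.444846510887146), array([  135,   153,   264,   193, 16187], dtype=int32))
(386, 244) [ 16  21 185]
(433, 254) [ 17  22 185]
(386, 232) [ 15  26 140]
(524, 288) [171  17 149]
```

View pics/c1.png

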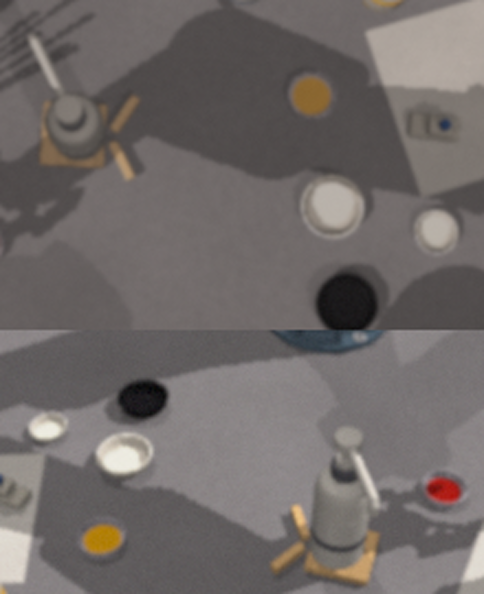

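The crop shows the white open dish at top crop (333,206) with rim radius 43 mm, which is the saucer. Its smaller lookalike at (437,230) has a 31 mm radius, so it's a lid, and the black one is left alone. Next is the station pose.

Run:
```python
from m import *
T=cam('top');S=cam('scene')
for n,c,(x0,y0,x1,y1) in(('T',T,(245,155,305,235)),('S',S,(325,180,390,260))):
    hsv=cv2.cvtColor(c['pixels'],cv2.COLOR_RGB2HSV)
    m=((hsv[...,1]>75)&(hsv[...,0]>8)&(hsv[...,0]<25)&(hsv[...,2]>70)).astype(np.uint8)
    m2=np.zeros_like(m);m2[y0:y1,x0:x1]=m[y0:y1,x0:x1]
    k,l,s,ce=cv2.connectedComponentsWithStats(m2)
    for i in range(1,k):
        if s[i,4]<15: continue
        pts=np.argwhere(l==i)[:,::-1].astype(np.float32)
        print(n,s[i],plane(c,[ce[i]],.014)[0][:2], cv2.minAreaRect(plane(c,pts,.014)[:,:2].astype(np.float32)))
a=cv2.resize(T['pixels'][155:235,240:310,::-1],None,fx=7,fy=7,interpolation=2)
b=cv2.resize(S['pixels'][175:255,332:392,::-1],None,fx=7,fy=7,interpolation=2)
im=np.hstack([a[:, :400],b[:,:400]])
for k in range(0,560,70): cv2.putText(im,str(155+k//7),(0,k+8),0,.35,(0,255,0));cv2.putText(im,str(175+k//7),(402,k+8),0,.35,(0,255,0))
for k in range(0,400,70): cv2.putText(im,str(240+k//7),(k,555),0,.35,(0,255,255));cv2.putText(im,str(332+k//7),(400+k,555),0,.35,(0,255,255))
cv2.imwrite('pics/st.png',im)
```

```text
T [286 194  12  16  77] [0.56139057 0.0497813 ] ((0.5612955689430237, 0.049902647733688354), (0.012338468804955482, 0.05188209190964699), 57.1103630065918)
T [253 208  29  18 178] [0.50490774 0.13020914] ((0.5150153636932373, 0.11959769576787949), (0.08290865272283554, 0.04723339527845383), 86.35865020751953)
T [285 215  11  16  71] [0.49949208 0.05333437] ((0.499203085899353, 0.05347699299454689), (0.05132434144616127, 0.011764072813093662), 26.855649948120117)
S [333 220  18  31 174] [0.53908235 0.05310736] ((0.5342519283294678, 0.053581029176712036), (0.03533894941210747, 0.11811789870262146), 86.46240234375)
S [348 231  34  25 287] [0.5563847  0.13164965] ((0.5375472903251648, 0.11942710727453232), (0.0857362225651741, 0.09191599488258362), 87.30241394042969)
```

View pics/st.png

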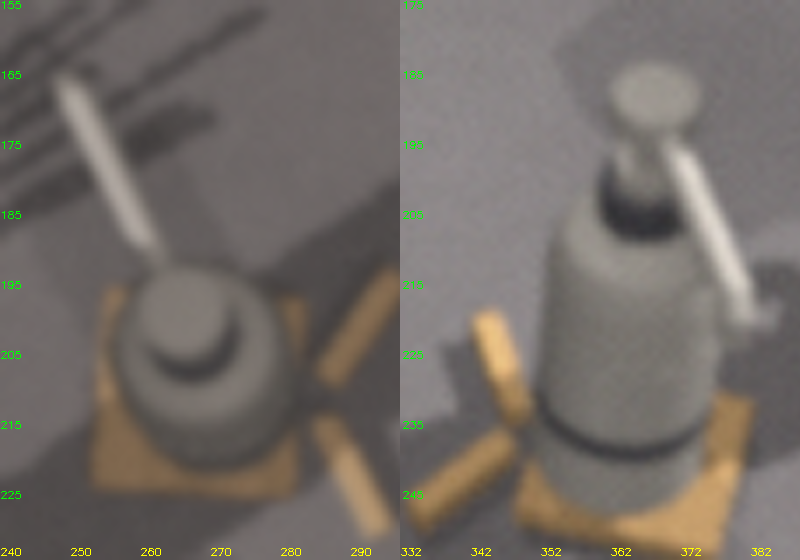

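Run:
```python
from m import *
T=cam('top');S=cam('scene')
print('head',plane(T,[(265.7,198.6)],.219),plane(S,[(368,188.4)],.219))
f=plane(T,[(253.1,224.1),(281.9,225.2),(282.8,196.7),(255.2,195.6)],.012);print('foot',f.round(4),f.mean(0), [np.linalg.norm(f[i]-f[i-1]) for i in range(4)])
u=np.array([-.0575,-.9983]);n=np.array([.9983,-.0575])
A=np.array([.5613,.0498]);B=np.array([.4995,.0535]);print('mid',(A+B)/2,'sep',np.linalg.norm(A-B))
print('spout tip',plane(T,[(249.3,167.5)],.215),plane(T,[(260.5,189.5)],.215),plane(S,[(381,218.5)],.209))
```

```text
head [[0.53432098 0.10978784 0.219     ]] [[0.53407297 0.11075323 0.219     ]]
foot [[0.4937 0.1609 0.012 ]
 [0.4908 0.0768 0.012 ]
 [0.5754 0.0751 0.012 ]
 [0.5783 0.1565 0.012 ]] [0.53454452 0.11732353 0.012     ] [np.float64(0.08468382284913574), np.float64(0.08414381795799827), np.float64(0.08461149835671425), np.float64(0.08145585756016446)]
mid [0.5304  0.05165] sep 0.0619106614404983
spout tip [[0.61517259 0.15318133 0.215     ]] [[0.55827688 0.12361034 0.215     ]] [[0.6181435  0.15661481 0.209     ]]
```

The station measures as follows:
- **Axis:** (0.534, 0.1105), with the two views agreeing within 1 mm.
- **-x direction:** (-0.06, -0.998). The foot edges, battens and batten midpoint all agree.
- **Saucer spot:** about (0.528, 0.0145).

My plan is to put the partly open fingers inside the dish as a cage and slide it from there.

move_arm(plan=[4.14, -15.04, 0, 0, 0, -1.22, 4.14, -15.04, 0, 0, 0, -1.22, 4.14, -15.04, 0, 0, 0, -1.22, 4.14, -15.04, 0, 0, 0, -1.22, 4.14, -15.04, 0, 0, 0, -1.22, 4.14, -15.04, 0, 0, 0, -1.22, 4.14, -15.04, 0, 0, 0, -1.22, 4.14, -15.04, 0, 0, 0, -1.22, 4.14, -15.04, 0, 0, 0, -1.22, 4.14, -15.04, 0, 0, 0, -1.22], grip=28)

```text
time_s: 1.65
eef_pos: [0.3947, -0.0773, 0.2318]
eef_rot: [0.001, 0.728, 0.686, 0.0]
wrist_force: [1.0, 0.2, 0.5]
opening: 0.329
grasp_force: 0.0
```

move_arm(plan=[0.8, -2.95, 0, 0, 0, 0, 0.8, -2.95, 0, 0, 0, 0, 0.8, -2.95, -1.0, 0, 0, 0, 0.8, -2.95, -2.0, 0, 0, 0, 0.8, -2.95, -3.0, 0, 0, 0, 0.8, -2.95, -3.4, 0, 0, 0, 0.8, -2.95, -3.4, 0, 0, 0, 0.8, -2.95, -3.4, 0, 0, 0])

```text
time_s: 2.65
eef_pos: [0.4352, -0.2231, 0.0624]
eef_rot: [0.001, 0.727, 0.686, 0.0]
wrist_force: [0.9, 0.1, 0.6]
opening: 0.327
grasp_force: 0.0
```

Run:
```python
from m import *
o=ctrl.get_obs();print(o['eef_pos'],o['wrist_force'])
S=cam('scene');save(S,'s2.png',(215,120,335,240),5)
```

```text
[ 0.4352181  -0.22307708  0.06244657] [0.93889967 0.07961547 0.6360575 ]
```

View pics/s2.png

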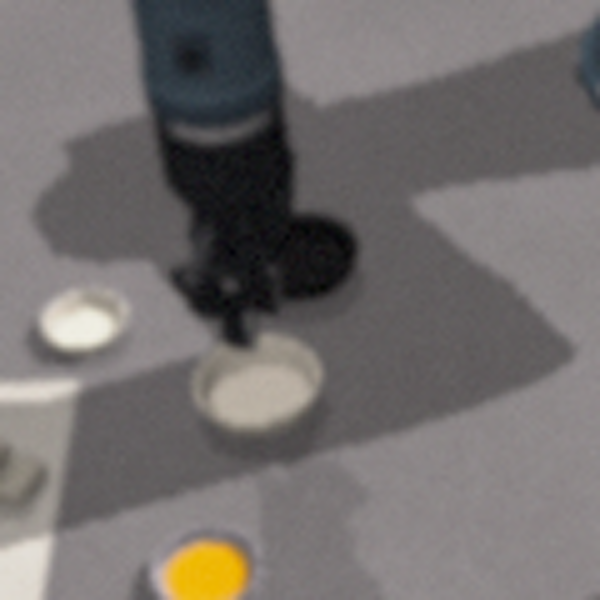

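The fingers hang above the saucer at crop (240,340), with the dish at (258,385) below. That matches a hand 60 mm up, so I'm going down.

move_arm(plan=[0, -0.04, -0.5, 0, 0, 0, 0, -0.04, -0.8, 0, 0, 0, 0, -0.04, -0.96, 0, 0, 0, 0, -0.04, -1.0, 0, 0, 0])

```text
time_s: 3.2
eef_pos: [0.4344, -0.2244, 0.0112]
eef_rot: [-0.0, 0.727, 0.686, 0.0]
wrist_force: [-0.2, -0.6, 0.7]
opening: 0.326
grasp_force: 0.0
```

move_arm(plan=[0, 0, -0.04, 0, 0, 0, 0, 0, -0.08, 0, 0, 0, 0, 0, -0.08, 0, 0, 0])

```text
time_s: 3.58
eef_pos: [0.4345, -0.2245, 0.0074]
eef_rot: [0.0, 0.727, 0.686, -0.0]
wrist_force: [0.4, 0.7, -0.5]
opening: 0.328
grasp_force: 0.0
```

move_arm(plan=[0, 0, -0.03, 0, 0, 0, 0, 0, -0.05, 0, 0, 0, 0, 0, -0.05, 0, 0, 0])

```text
time_s: 3.95
eef_pos: [0.4344, -0.2244, 0.0047]
eef_rot: [-0.0, 0.727, 0.686, -0.0]
wrist_force: [-0.6, -0.7, 0.1]
opening: 0.324
grasp_force: 0.0
```

move_arm(plan=[0.05, 0.1, 0, 0, 0, 0, 0.15, 0.3, 0, 0, 0, 0, 0.25, 0.5, 0, 0, 0, 0, 0.35, 0.7, 0, 0, 0, 0, 0.45, 0.9, 0, 0, 0, 0, 0.45, 0.9, 0, 0, 0, 0])

```text
time_s: 4.7
eef_pos: [0.4573, -0.1784, 0.0047]
eef_rot: [-0.0, 0.727, 0.687, 0.0]
wrist_force: [0.0, -0.4, 0.5]
opening: 0.328
grasp_force: 0.0
```

Run:
```python
from m import *
S=cam('scene');save(S,'s3.png',(215,120,335,240),5)
```

```text
(no output)
```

View pics/s3.png

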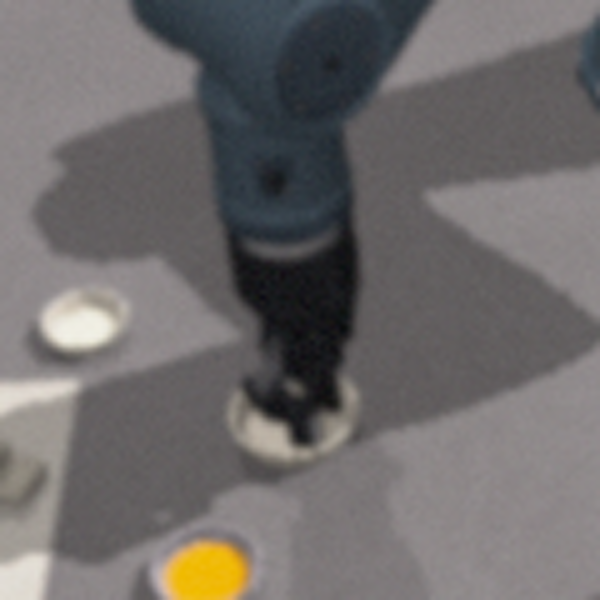

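The dish moved along with the fingers, from (258,385) to (293,420) in the crop, so the cage works. I'll carry on.

move_arm(plan=[0.1, 0.2, 0, 0, 0, 0, 0.25, 0.5, 0, 0, 0, 0, 0.4, 0.8, 0, 0, 0, 0, 0.55, 1.1, 0, 0, 0, 0, 0.7, 1.4, 0, 0, 0, 0, 0.85, 1.7, 0, 0, 0, 0, 1.0, 2.0, 0, 0, 0, 0, 1.15, 2.3, 0, 0, 0, 0, 1.25, 2.5, 0, 0, 0, 0, 1.35, 2.65, 0, 0, 0, 0])

```text
time_s: 6.0
eef_pos: [0.5246, -0.0463, 0.0047]
eef_rot: [-0.0, 0.727, 0.686, -0.0]
wrist_force: [-1.5, -1.7, -0.1]
opening: 0.331
grasp_force: 0.7
```

move_arm(plan=[0.01, 0.15, 0, 0, 0, 0, 0.02, 0.3, 0, 0, 0, 0, 0.03, 0.45, 0, 0, 0, 0, 0.04, 0.6, 0, 0, 0, 0, 0.05, 0.75, 0, 0, 0, 0, 0.05, 0.85, 0, 0, 0, 0, 0.06, 0.95, 0, 0, 0, 0, 0.06, 0.95, 0, 0, 0, 0])

```text
time_s: 7.0
eef_pos: [0.5274, 0.001, 0.0048]
eef_rot: [-0.0, 0.727, 0.686, 0.0]
wrist_force: [0.0, 0.2, -0.4]
opening: 0.324
grasp_force: 0.0
```

Run:
```python
from m import *
o=ctrl.get_obs();print(o['eef_pos'],o['wrist_force'])
T=cam('top');S=cam('scene')
a=cv2.resize(T['pixels'][190:250,250:350,::-1],None,fx=4,fy=4,interpolation=2);b=cv2.resize(S['pixels'][150:230,290:390,::-1],None,fx=4,fy=4,interpolation=2)
cv2.imwrite('pics/s4.png',np.vstack([a,b]))
print(proj(T,[[.5285,.0147,.018]]),proj(S,[[.5285,.0147,.018]]))
```

```text
[0.5274108  0.00101279 0.00475512] [ 0.01906869  0.16521628 -0.3695327 ]
[[303.20172427 212.21411115]] [[330.96336581 230.47211405]]
```

View pics/s4.png

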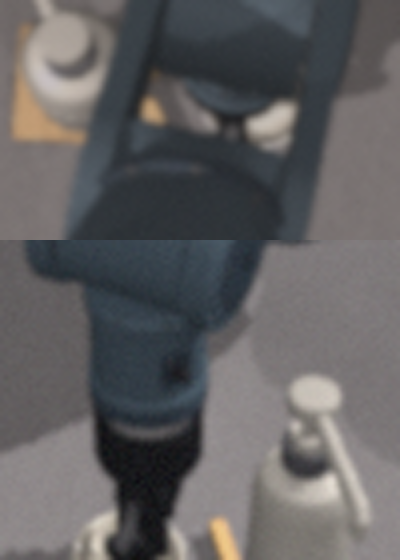

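move_arm(plan=[0.005, 0.08, 0, 0, 0, 0, 0.01, 0.16, 0, 0, 0, 0, 0.015, 0.24, 0, 0, 0, 0, 0.02, 0.3, 0, 0, 0, 0, 0.02, 0.3, 0, 0, 0, 0])

```text
time_s: 7.72
eef_pos: [0.5284, 0.0159, 0.0048]
eef_rot: [-0.0, 0.727, 0.686, 0.0]
wrist_force: [0.1, -0.8, 0.6]
opening: 0.328
grasp_force: 0.0
```

move_arm(plan=[0.0, 0.03, 0, 0, 0, 0, 0.0, 0.06, 0, 0, 0, 0, 0.0, 0.08, 0, 0, 0, 0])

```text
time_s: 8.1
eef_pos: [0.5284, 0.0196, 0.0048]
eef_rot: [0.0, 0.727, 0.686, -0.0]
wrist_force: [0.4, -1.2, 0.1]
opening: 0.327
grasp_force: 0.4
```

move_arm(plan=[0.0, 0.03, 0, 0, 0, 0, 0.0, 0.05, 0, 0, 0, 0, 0.0, 0.06, 0, 0, 0, 0])

```text
time_s: 8.48
eef_pos: [0.5284, 0.0226, 0.0048]
eef_rot: [0.0, 0.727, 0.686, -0.0]
wrist_force: [-0.5, -0.5, 0.4]
opening: 0.327
grasp_force: 0.4
```

Run:
```python
from m import *
o=ctrl.get_obs();print(o['eef_pos'],o['wrist_force'])
S=cam('scene')
c=S['pixels'].copy()
for z,r in((.018,.042),):
    a=np.linspace(0,6.28,40);q=proj(S,np.c_[.5285+r*np.cos(a),.0147+r*np.sin(a),0*a+z])
    for p in q.round().astype(int): c[p[1],p[0]]=(255,0,0)
S['pixels']=c;save(S,'s5.png',(295,175,395,260),6)
```

```text
[0.5284488  0.02260991 0.00481061] [-0.53567437 -0.45481858  0.42924282]
```

View pics/s5.png

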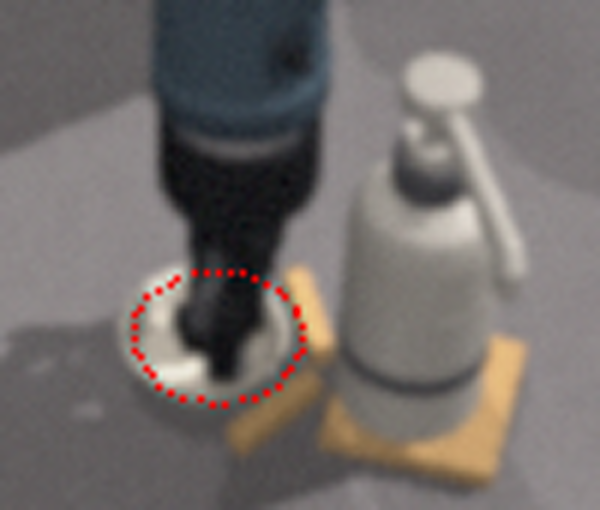

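The saucer, on the left of the red target ring, is still about 6 mm short. I'll keep edging forward and watch the force.

move_arm(plan=[0.0, 0.03, 0, 0, 0, 0, 0.0, 0.06, 0, 0, 0, 0, 0.0, 0.08, 0, 0, 0, 0])

```text
time_s: 8.9
eef_pos: [0.5284, 0.0267, 0.0048]
eef_rot: [-0.0, 0.727, 0.686, -0.0]
wrist_force: [-0.3, -1.2, 0.0]
opening: 0.324
grasp_force: 0.4
```

move_arm(plan=[0.0, 0.02, 0, 0, 0, 0, 0.0, 0.04, 0, 0, 0, 0, 0.0, 0.04, 0, 0, 0, 0])

```text
time_s: 9.28
eef_pos: [0.5284, 0.0286, 0.0048]
eef_rot: [-0.0, 0.727, 0.686, 0.0]
wrist_force: [-0.0, -1.0, -0.1]
opening: 0.329
grasp_force: 0.3
```

move_arm(plan=[0.0, 0.02, 0, 0, 0, 0, 0.0, 0.03, 0, 0, 0, 0, 0.0, 0.03, 0, 0, 0, 0])

```text
time_s: 9.65
eef_pos: [0.5284, 0.0301, 0.0048]
eef_rot: [-0.0, 0.727, 0.686, -0.0]
wrist_force: [-0.4, -0.4, 0.6]
opening: 0.327
grasp_force: 0.3
```

Run:
```python
from m import *
S=cam('scene')
hsv=cv2.cvtColor(S['pixels'],cv2.COLOR_RGB2HSV)
q=proj(S,[[.5285,.0147,.018]])[0].round().astype(int);print(q)
r=S['pixels'][q[1]-1:q[1]+2].mean(0).mean(1).round().astype(int);s=hsv[q[1],:,1]
print(r[305:360]);print(s[305:360])
a=np.linspace(0,6.28,9);print(proj(S,np.c_[.5285+.042*np.cos(a),.0147+.042*np.sin(a),0*a+.018]).round(1).tolist())
```

```text
[331 230]
[104 104 107 112 115 110 106 102 102 101  97 101 122 137 123 119 140 161
 171 181 177 137  74  38  38  48  46  37  32  24  21  21  21  37  49  68
  95 119 143 160 160 171 182 182 172 142 102  88  96 102 107 111 111 113
 118]
[ 10  10  14  11  13  11  12   8   8  10  10  12  26  28  30  29  31  30
  29  33  29  28  27  15  23  16  16  13  25  38  53  41  27   7  22  26
  33  30  32  42  75 105 109 106  96  66  28  14  18  19  18  20  20  18
  22]
[[327.6, 241.3], [338.5, 240.0], [344.8, 233.1], [342.8, 224.9], [334.2, 220.1], [323.7, 221.3], [317.3, 227.9], [318.8, 236.2], [327.6, 241.3]]
```

move_arm(plan=[0.0, 0.02, 0, 0, 0, 0, 0.0, 0.03, 0, 0, 0, 0, 0.0, 0.03, 0, 0, 0, 0])

```text
time_s: 10.07
eef_pos: [0.5284, 0.0316, 0.0048]
eef_rot: [-0.0, 0.727, 0.686, 0.0]
wrist_force: [-0.5, 0.0, 0.1]
opening: 0.328
grasp_force: 0.3
```

move_arm(plan=[0.0, 0.01, 0, 0, 0, 0, 0.0, 0.02, 0, 0, 0, 0, 0.0, 0.02, 0, 0, 0, 0])

```text
time_s: 10.45
eef_pos: [0.5284, 0.0326, 0.0048]
eef_rot: [0.0, 0.727, 0.686, 0.0]
wrist_force: [-0.7, -0.9, 0.0]
opening: 0.328
grasp_force: 0.4
```

It still hasn't met the stop, and the hand is getting close to the bottle. I'll lift out and push the last bit from behind, with the two fingers straddling the rim.

move_arm(plan=[0, -0.06, 0, 0, 0, 0, 0, -0.06, 0.4, 0, 0, 0, 0, -0.06, 0.9, 0, 0, 0, -0.05, -0.9, 0.9, 0, 0, 0, -0.1, -1.8, 0.9, 0, 0, 0, -0.1, -1.8, 0.9, 0, 0, 0, -0.1, -1.8, 0.4, 0, 0, 0, -0.1, -1.8, 0.04, 0, 0, 0, -0.1, -1.8, 0.04, 0, 0, 0])

```text
time_s: 11.58
eef_pos: [0.5218, -0.0563, 0.005]
eef_rot: [-0.002, 0.727, 0.687, -0.001]
wrist_force: [0.4, 0.0, 0.1]
opening: 0.323
grasp_force: 0.0
```

Run:
```python
from m import *
S=cam('scene')
q=230
print(S['pixels'][q-1:q+2].mean(0).mean(1).round().astype(int)[310:350])
c=S['pixels'].copy()
a=np.linspace(0,6.28,40)
for p in proj(S,np.c_[.5285+.042*np.cos(a),.0147+.042*np.sin(a),0*a+.018]).round().astype(int): c[p[1],p[0]]=(255,0,0)
S['pixels']=c;save(S,'s6.png',(290,195,370,255),8)
```

```text
[104 113 118 112  98  90  84 102 157 205 214 214 216 217 225 230 232 233
 233 233 233 233 233 233 233 234 232 227 212 185 170 162 150 142 167 202
 201 191 186 175]
```

View pics/s6.png

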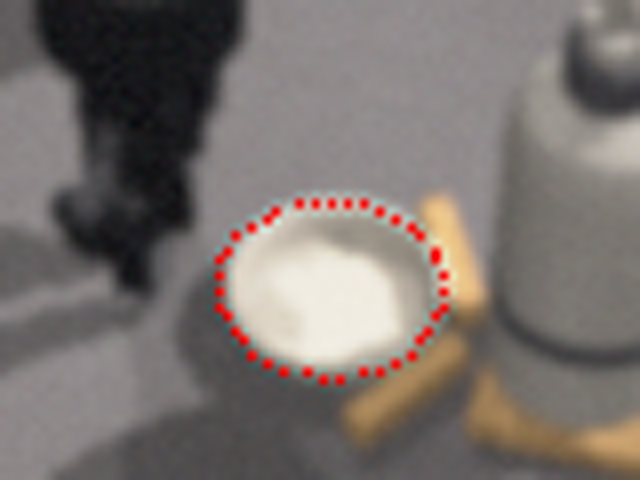

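The saucer now fills the target ring. I'll press gently from behind to seat it against both arms.

move_arm(plan=[0.02, 0.1, 0, 0, 0, 0, 0.04, 0.2, 0, 0, 0, 0, 0.04, 0.3, 0, 0, 0, 0, 0.04, 0.34, 0, 0, 0, 0, 0.04, 0.34, 0, 0, 0, 0])

```text
time_s: 12.25
eef_pos: [0.5254, -0.0403, 0.0069]
eef_rot: [0.0, 0.727, 0.686, -0.0]
wrist_force: [-0.1, 0.4, 0.2]
opening: 0.325
grasp_force: 0.0
```

move_arm(plan=[0, 0.02, 0, 0, 0, 0, 0, 0.04, 0, 0, 0, 0, 0, 0.06, 0, 0, 0, 0, 0, 0.06, 0, 0, 0, 0])

```text
time_s: 12.75
eef_pos: [0.5254, -0.0374, 0.0067]
eef_rot: [-0.0, 0.727, 0.686, -0.0]
wrist_force: [-0.5, 0.2, -0.3]
opening: 0.33
grasp_force: 0.0
```

move_arm(plan=[0, 0.02, 0, 0, 0, 0, 0, 0.04, 0, 0, 0, 0, 0, 0.04, 0, 0, 0, 0])

```text
time_s: 13.12
eef_pos: [0.5254, -0.0353, 0.0068]
eef_rot: [-0.0, 0.727, 0.686, -0.0]
wrist_force: [-0.6, 1.3, 0.2]
opening: 0.326
grasp_force: 0.0
```

move_arm(plan=[0, 0.02, 0, 0, 0, 0, 0, 0.04, 0, 0, 0, 0, 0, 0.04, 0, 0, 0, 0])

```text
time_s: 13.5
eef_pos: [0.5255, -0.0336, 0.0068]
eef_rot: [0.0, 0.727, 0.686, -0.0]
wrist_force: [0.3, -2.0, -0.3]
opening: 0.328
grasp_force: 0.6
```

move_arm(plan=[0, 0.02, 0, 0, 0, 0, 0, 0.03, 0, 0, 0, 0, 0, 0.03, 0, 0, 0, 0])

```text
time_s: 13.88
eef_pos: [0.5259, -0.0327, 0.007]
eef_rot: [0.001, 0.727, 0.686, -0.0]
wrist_force: [-0.1, -4.8, -0.7]
opening: 0.326
grasp_force: 2.2
```

The force rose from 1 N to 5 N, so the saucer is seated on the stop. I'll back off, go up and around, and straddle the spout from above with the fingers turned square to it.

move_arm(plan=[0, -0.3, 0, 0, 0, 0, 0, -0.5, 0.5, 0, 0, 0, 0, -0.5, 1.7, 0, 0, 0, 0, -0.5, 2.9, 0, 0, 0.1, 0, -0.5, 4.1, 0, 0, 0.28, 0, -0.5, 5.3, 0, 0, 0.46, 0, -0.5, 5.7, 0, 0, 0.64, 0.2, 0, 5.7, 0, 0, 0.82, 0.4, 0.8, 5.7, 0, 0, 1.0, 0.6, 1.6, 5.7, 0, 0, 1.18])

```text
time_s: 15.12
eef_pos: [0.5555, 0.0485, 0.2917]
eef_rot: [-0.0, 0.22, 0.975, 0.0]
wrist_force: [1.0, 0.3, 0.7]
opening: 0.329
grasp_force: 0.0
```

move_arm(plan=[0.2, 0.6, 0, 0, 0, 0.18, 0.4, 1.2, 0, 0, 0, 0.36, 0.6, 1.7, 0, 0, 0, 0.54, 0.7, 1.88, 0, 0, 0, 0.72, 0.7, 1.88, 0, 0, 0, 0.9, 0.7, 1.88, 0, 0, 0, 0.94, 0.7, 1.88, 0, 0, 0, 0.94], grip=40)

```text
time_s: 16.0
eef_pos: [0.5903, 0.1417, 0.2914]
eef_rot: [-0.0, -0.243, 0.97, 0.0]
wrist_force: [-1.0, 0.0, 0.1]
opening: 0.471
grasp_force: 0.0
```

Run:
```python
from m import *
o=ctrl.get_obs();r=R.from_quat(np.array(o['eef_rot'])[[1,2,3,0]]).as_matrix()
print(o['eef_pos'],o['q'],'yang',np.degrees(np.arctan2(r[1,1],r[0,1])))
T=cam('top');S=cam('scene')
a=cv2.resize(T['pixels'][150:250,240:340,::-1],None,fx=4,fy=4,interpolation=2);b=cv2.resize(S['pixels'][140:240,310:410,::-1],None,fx=4,fy=4,interpolation=2)
cv2.imwrite('pics/s7.png',np.hstack([a,b]))
```

```text
[0.59026564 0.14172431 0.29141044] [ 4.01129897e-02  2.09524689e-01  1.45188546e+00  4.38678693e-04
  1.48119049e+00 -2.02134319e+00] yang 118.11045968400721
```

View pics/s7.png

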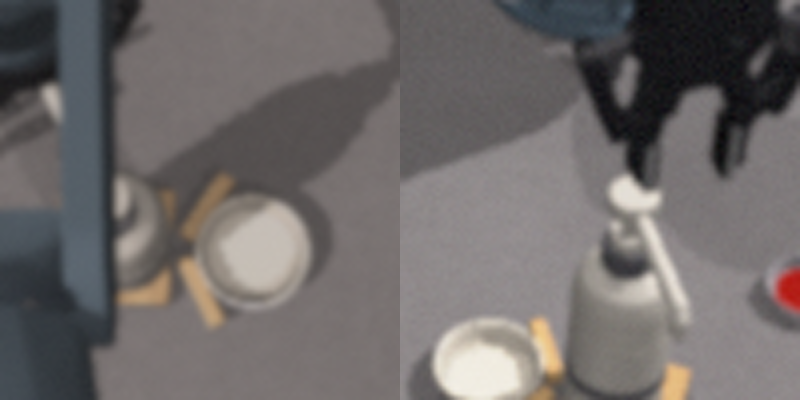

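The saucer sits against both battens (left panel), and the open fingers hang over the spout. Lowering now.

move_arm(plan=[0, 0, -0.6, 0, 0, 0, 0, 0, -1.2, 0, 0, 0, 0, 0, -1.7, 0, 0, 0, 0, 0, -1.98, 0, 0, 0, 0, 0, -1.98, 0, 0, 0])

```text
time_s: 16.73
eef_pos: [0.5899, 0.1419, 0.1919]
eef_rot: [-0.001, -0.243, 0.97, 0.0]
wrist_force: [-0.3, -0.0, 0.6]
opening: 0.469
grasp_force: 0.0
```

Run:
```python
from m import *
T=cam('top');q=proj(T,[[.5285,.0147,.018]])[0]
print(q,saucer(T,q))
S=cam('scene');save(S,'s8.png',(330,150,410,230),6)
# arc table: shifts (units of 50mm) relative to start at 28deg, r=65mm
a0=28;c=.065/.05
for d in range(0,-122,-10): 
    a=np.radians(a0+d);print(d,round(np.radians(d),3),(c*np.array([np.cos(a)-np.cos(np.radians(a0)),np.sin(a)-np.sin(np.radians(a0))])).round(2))
a=np.radians(-93.4);print((np.array([.534,.1105])+.065*np.array([np.cos(a),np.sin(a)])))
```

```text
[303.20172427 212.21411115] (((0.5260952711105347, 0.01582922227680683), 0.0441647469997406), array([288, 200,  30,  29, 651], dtype=int32))
0 0.0 [0. 0.]
-10 -0.175 [ 0.09 -0.21]
-20 -0.349 [ 0.14 -0.43]
-30 -0.524 [ 0.15 -0.66]
-40 -0.698 [ 0.12 -0.88]
-50 -0.873 [ 0.06 -1.1 ]
-60 -1.047 [-0.05 -1.3 ]
-70 -1.222 [-0.18 -1.48]
-80 -1.396 [-0.35 -1.63]
-90 -1.571 [-0.54 -1.76]
-100 -1.745 [-0.75 -1.85]
-110 -1.92 [-0.97 -1.9 ]
-120 -2.094 [-1.19 -1.91]
[0.53014509 0.04561441]
```

View pics/s8.png

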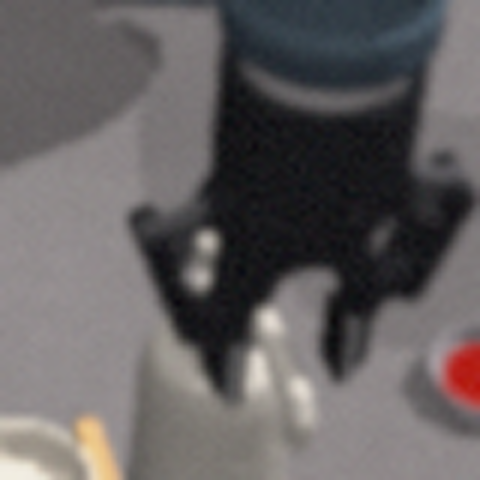

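The spout runs between the two fingers at crop (270,370). I'll narrow the gap and swing along the arc.

move_arm(plan=[0, 0, 0, 0, 0, 0, 0, 0, 0, 0, 0, 0, 0.09, -0.21, 0, 0, 0, -0.175, 0.14, -0.43, 0, 0, 0, -0.349, 0.15, -0.66, 0, 0, 0, -0.524, 0.12, -0.88, 0, 0, 0, -0.698, 0.06, -1.1, 0, 0, 0, -0.873, -0.05, -1.3, 0, 0, 0, -1.047, -0.18, -1.48, 0, 0, 0, -1.222, -0.35, -1.63, 0, 0, 0, -1.396], grip=20)

```text
time_s: 18.08
eef_pos: [0.5733, 0.0602, 0.1934]
eef_rot: [0.001, 0.44, 0.898, 0.0]
wrist_force: [2.0, 0.3, 0.6]
opening: 0.233
grasp_force: 0.5
```

move_arm(plan=[-0.19, -0.13, 0, 0, 0, -0.175, -0.4, -0.22, 0, 0, 0, -0.349, -0.62, -0.27, 0, 0, 0, -0.524, -0.76, -0.285, 0, 0, 0, -0.63, -0.86, -0.285, 0, 0, 0, -0.72, -0.86, -0.285, 0, 0, 0, -0.72])

```text
time_s: 18.82
eef_pos: [0.53, 0.0463, 0.1933]
eef_rot: [0.0, 0.726, 0.688, 0.0]
wrist_force: [0.1, 0.1, 0.1]
opening: 0.232
grasp_force: 0.0
```

Run:
```python
from m import *
o=ctrl.get_obs();r=R.from_quat(np.array(o['eef_rot'])[[1,2,3,0]]).as_matrix()
print(o['eef_pos'],o['q'],'yang',np.degrees(np.arctan2(r[1,1],r[0,1])))
S=cam('scene');save(S,'s9.png',(300,150,400,250),6)
```

```text
[0.52998783 0.04628673 0.19330491] [-1.36161547e-01  1.22360291e-01  1.75357401e+00 -1.66181070e-06
  1.26481727e+00 -8.29503272e-02] yang -3.048747985448508
```

View pics/s9.png

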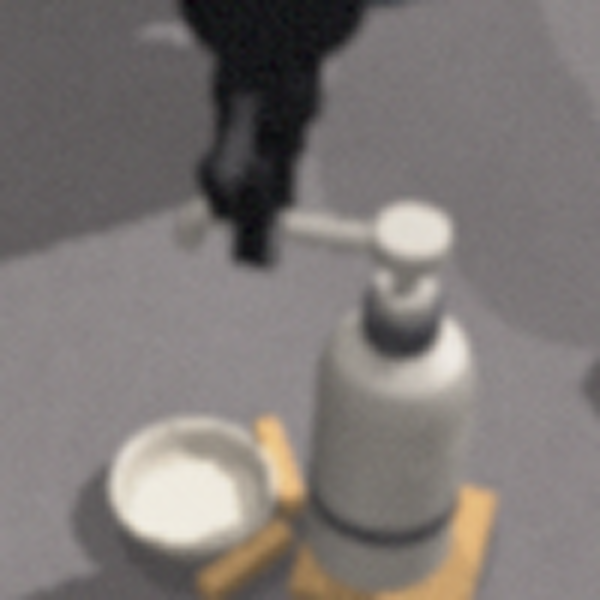

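The spout now points over the saucer, at crop (190,230), with the fingers at (255,235). I've already viewed more than the ten pictures allowed, so from here I'll check by numbers only. I'll centre the spout by nearly closing the fingers, then open and rise clear.

move_arm(plan=[0, 0, 0, 0, 0, 0, 0, 0, 0, 0, 0, 0, 0, 0, 0, 0, 0, 0, 0, 0, 0, 0, 0, 0], grip=13)

```text
time_s: 19.38
eef_pos: [0.53, 0.0463, 0.1928]
eef_rot: [-0.0, 0.726, 0.688, 0.0]
wrist_force: [0.4, 0.9, -0.8]
opening: 0.154
grasp_force: 0.3
```

move_arm(plan=[0, 0, 0, 0, 0, 0, 0, 0, 0, 0, 0, 0, 0, 0, 0.5, 0, 0, 0, 0, 0, 1.2, 0, 0, 0, 0, -0.5, 2.0, 0, 0, 0, 0, -1.7, 2.0, 0, 0, 0, 0, -2.9, 2.0, 0, 0, 0, 0, -4.0, 2.0, 0, 0, 0, 0, -4.0, 2.0, 0, 0, 0], grip=40)

```text
time_s: 20.5
eef_pos: [0.5294, -0.1573, 0.2924]
eef_rot: [-0.0, 0.728, 0.686, -0.0]
wrist_force: [-0.9, 1.5, 0.7]
opening: 0.47
grasp_force: 0.0
```

```bash
cat > sp.py <<'E'
from m import *
def along(c,n0,n1,ax,z=.209,ang0=-93.4):
    # bright bar: for radii r, weighted centre of bright profile across tangential offsets
    g=cv2.cvtColor(c['pixels'],cv2.COLOR_RGB2GRAY).astype(np.float32)
    a=np.radians(ang0);u=np.array([np.cos(a),np.sin(a)]);t=np.array([-u[1],u[0]])
    out=[];off=np.linspace(-.03,.03,61)
    for r in np.arange(n0,n1,.006):
        P=np.c_[ax+u*r+off[:,None]*t,np.full(61,z)];p=proj(c,P).astype(np.float32)
        v=cv2.remap(g,p[:,:1],p[:,1:],1).ravel();w=np.clip(v-np.median(v)-.5*(v.max()-np.median(v)),0,None)
        out.append((round(r*1000),round(1000*(w*off).sum()/w.sum(),1),round(float(v.max()-np.median(v)))))
    return out
E
python3 - <<'E'
from sp import *
o=ctrl.get_obs();print(o['eef_pos'])
ax=np.array([.534,.1105]);S=cam('scene');T=cam('top')
print('S',along(S,.03,.105,ax));print('T',along(T,.03,.105,ax))
q=proj(T,[[.5285,.0147,.018]])[0];print(saucer(T,q,thr=125),saucer(T,q,thr=140))
E
```

```text
[ 0.52941932 -0.15728219  0.29241514]
S [(30, np.float64(-7.0), 59), (36, np.float64(-6.9), 57), (42, np.float64(-6.4), 57), (48, np.float64(-6.7), 56), (54, np.float64(-6.2), 55), (60, np.float64(-6.1), 53), (66, np.float64(-5.8), 52), (72, np.float64(-5.3), 53), (78, np.float64(-4.9), 55), (84, np.float64(-4.2), 55), (90, np.float64(-4.5), 72), (96, np.float64(0.0), 25), (102, np.float64(-0.4), 7)]
T [(30, np.float64(-1.0), 55), (36, np.float64(-0.5), 81), (42, np.float64(-0.2), 92), (48, np.float64(0.2), 95), (54, np.float64(0.2), 83), (60, np.float64(0.2), 64), (66, np.float64(0.5), 57), (72, np.float64(0.7), 47), (78, np.float64(-17.8), 41), (84, np.float64(-22.4), 39), (90, np.float64(-21.4), 34), (96, np.float64(-19.4), 54), (102, np.float64(-18.4), 43)]
(((0.5359566807746887, 0.06734167784452438), 0.09443926066160202), array([ 253,  193,   65,   35, 1196], dtype=int32)) (((0.531883716583252, 0.06800104677677155), 0.09201869368553162), array([254, 193,  63,  34, 943], dtype=int32))
```

Run:
```python
from sp import *
S=cam('scene');T=cam('top');q=proj(S,[[.5285,.0147,.018]])[0]
for thr in(140,150,160,170):
    (c,r),s=saucer(S,q,thr=thr);print(thr,np.round(c,4),round(r,4),s)
# top: rim mask excluding spout: hull restricted to a window around the saucer, y side away from bottle
hsv=cv2.cvtColor(T['pixels'],cv2.COLOR_RGB2HSV)
m=((hsv[...,2]>135)&(hsv[...,1]<60)).astype(np.uint8);m[:,:294]=0;m[:,325:]=0;m[:190]=0;m[235:]=0
n,l,s,ce=cv2.connectedComponentsWithStats(m);i=s[1:,4].argmax()+1;print(s[i])
h=cv2.convexHull(np.argwhere(l==i)[:,::-1].astype(np.int32)).reshape(-1,2)
P=plane(T,h,.018)[:,:2];P=P[P[:,1]<.03];A=np.c_[2*P,np.ones(len(P))];x=np.linalg.lstsq(A,(P**2).sum(1),rcond=None)[0];print('circle',x[:2],np.sqrt(x[2]+x[:2]@x[:2]))
```

```text
140 [0.4561 0.0708] 0.1305 [ 315  189   81   53 1748]
150 [0.5205 0.0198] 0.0493 [318 219  28  22 481]
160 [0.5245 0.0164] 0.0432 [318 219  28  22 429]
170 [0.5251 0.0174] 0.0432 [318 219  28  22 388]
[294 199  24  29 520]
circle [0.52702426 0.01673806] 0.042286915050501285
```

The saucer centre is about (0.527, 0.0165), and the spout tip is within about 3 mm of being over it. Next I'll close the fingers and press the head.

move_arm(plan=[0, 0.6, 0, 0, 0, 0, 0.02, 1.7, 0, 0, 0, 0, 0.04, 2.8, 0, 0, 0, 0, 0.06, 3.9, 0, 0, 0, 0, 0.07, 4.9, 0, 0, 0, 0, 0.07, 5.37, 0, 0, 0, 0, 0.07, 5.37, 0, 0, 0, 0, 0.07, 5.37, -0.6, 0, 0, 0, 0.07, 5.37, -1.2, 0, 0, 0, 0.07, 5.37, -1.2, 0, 0, 0], grip=0)

```text
time_s: 21.95
eef_pos: [0.5315, 0.1145, 0.2304]
eef_rot: [-0.002, 0.726, 0.688, -0.002]
wrist_force: [-0.5, 0.3, -0.0]
opening: -0.003
grasp_force: 0.0
```

move_arm(plan=[0, 0, -0.1, 0, 0, 0, 0, 0, -0.2, 0, 0, 0, 0, 0, -0.3, 0, 0, 0, 0, 0, -0.36, 0, 0, 0, 0, 0, -0.42, 0, 0, 0, 0, 0, -0.42, 0, 0, 0])

```text
time_s: 22.7
eef_pos: [0.5341, 0.1148, 0.2127]
eef_rot: [0.001, 0.726, 0.688, 0.001]
wrist_force: [-0.5, 0.2, 6.2]
opening: 0.004
grasp_force: 3.1
```

move_arm(plan=[0, 0, -0.06, 0, 0, 0, 0, 0, -0.12, 0, 0, 0, 0, 0, -0.18, 0, 0, 0, 0, 0, -0.22, 0, 0, 0, 0, 0, -0.22, 0, 0, 0])

```text
time_s: 23.32
eef_pos: [0.5342, 0.1148, 0.2025]
eef_rot: [0.001, 0.726, 0.688, 0.001]
wrist_force: [-2.2, -1.0, 10.9]
opening: 0.002
grasp_force: 5.4
```

move_arm(plan=[0, 0, -0.02, 0, 0, 0, 0, 0, -0.04, 0, 0, 0, 0, 0, -0.04, 0, 0, 0])

```text
time_s: 23.7
eef_pos: [0.5342, 0.1148, 0.2009]
eef_rot: [0.001, 0.726, 0.688, 0.001]
wrist_force: [-3.5, -0.0, 12.4]
opening: -0.001
grasp_force: 6.0
```

move_arm(plan=[0, 0, -0.01, 0, 0, 0, 0, 0, -0.02, 0, 0, 0, 0, 0, -0.03, 0, 0, 0, 0, 0, -0.03, 0, 0, 0])

```text
time_s: 24.2
eef_pos: [0.5345, 0.1148, 0.2008]
eef_rot: [0.001, 0.726, 0.688, 0.001]
wrist_force: [-7.0, -0.9, 19.6]
opening: 0.002
grasp_force: 9.9
```

It's on the hard stop: z is steady at 0.2008 and the force is 19.6 N. Releasing and moving clear.

move_arm(plan=[0, 0, 0.1, 0, 0, 0, 0, 0, 0.25, 0, 0, 0, 0, 0, 0.45, 0, 0, 0, 0, 0, 0.9, 0, 0, 0, 0, 0, 1.8, 0, 0, 0, 0, -1.0, 2.0, 0, 0, 0, 0, -2.2, 2.0, 0, 0, 0, 0, -3.4, 2.0, 0, 0, 0, 0, -4.6, 2.0, 0, 0, 0, 0, -5.6, 2.0, 0, 0, 0])

```text
time_s: 25.45
eef_pos: [0.533, -0.1673, 0.297]
eef_rot: [-0.0, 0.726, 0.687, -0.0]
wrist_force: [0.3, 0.6, -0.5]
opening: -0.003
grasp_force: 0.0
```

Run:
```python
from sp import *
o=ctrl.get_obs();print(o['time_s'],o['eef_pos'],o['wrist_force'])
ax=np.array([.534,.1105]);S=cam('scene');T=cam('top')
print('S',[(a,float(b)) for a,b,_ in along(S,.03,.105,ax)]);print('T',[(a,float(b)) for a,b,_ in along(T,.03,.105,ax)])
q=proj(S,[[.5285,.0147,.018]])[0]
(c,r),s=saucer(S,q,thr=165);print(np.round(c,4),round(r,4),s)
```

```text
25.45 [ 0.53295348 -0.1673481   0.29702793] [ 0.31893547  0.57030309 -0.53886131]
S [(30, -6.9), (36, -6.8), (42, -6.6), (48, -6.6), (54, -6.0), (60, -6.2), (66, -5.8), (72, -5.4), (78, -5.0), (84, -4.2), (90, -4.5), (96, -2.6), (102, -26.0)]
T [(30, -0.9), (36, -0.5), (42, -0.2), (48, 0.1), (54, 0.2), (60, 0.1), (66, 0.5), (72, 0.6), (78, -17.7), (84, -22.0), (90, -21.3), (96, -19.4), (102, -18.3)]
[0.525  0.0173] 0.0432 [318 219  28  22 412]
```

The spout and saucer are where they were before the press, and the head is back up: the scene profile is the same as before. Handing in.

```bash
python3 -c "
from bench import ctrl
print(ctrl.hand_in())"
```

```text
the job is handed in; nothing more can be done
None
```

The job is handed in at about 25 s: the saucer is seated against both arms of the stop, the spout tip is within about 3 mm of over its middle, and the pump was pressed to its hard stop and sprang back up; I viewed 12 pictures, two more than the 10 allowed.

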